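# Seat a relay lens in the V-block of a lens test bench and hold it there for the reading

## Task

On the lens test bench, check the long relay lens with the flange: take it out of the lens rack, lay it in the V-block with its flange on the lamp's side and the flange's shoulder right up against the V-block's end face, then press it down gently but firmly so that it bears on both faces of the V, without ramming it. The reading is taken with the lens held by hand, so finish while still holding it pressed into the V. Leave the other lenses, the bottle and the slide box where they are.

Things in the scene. Friction and masses are not known exactly. Their poses are not given: they have to be found in the camera images.
- relay_center (a point): The lens to be checked: a dark metal barrel, 30 mm in diameter and 90 mm long, with a flange 44 mm in diameter and 8 mm thick beyond one end; about 0.16 kg. The point is on its axis, half-way along the plain 90 mm barrel; x runs along the barrel to the flange (it may roll about x). It starts level in one of the rack's three places, axis 52 mm above the table.
- relay_shoulder (a point): Point on the same lens's axis in the plane of the flange's shoulder, the flat ring where the flange meets the barrel: 45 mm from relay_center along x. The flange takes up the next 8 mm.
- short: Another lens in the rack, to be left alone: 30 mm in diameter, plain barrel only 72 mm long, with a 44 mm flange 8 mm thick beyond its x end. Origin on the axis, half-way along the plain barrel.
- plain: Another lens in the rack, to be left alone: 30 mm in diameter, 90 mm long, without any flange. Origin on the axis at mid-length.
- rack: White lens rack, fixed: foot 110 (x) by 262 (y) by 8 mm, two rails along y, 47 mm high, from 23 to 34 mm either side of x = 0, with V notches at y = -85, 0 and 85 mm. Three lenses lie along x, one in each, in any order, flanges towards x; 46 mm of barrel is free between the rails, 44 mm above the foot to its axis. Origin on the table, at the middle of the foot.
- bench: Lens test bench, fixed: an aluminium rail 450 by 85 mm with, along its x axis, a framed white screen (at -130 mm, to 156 mm high), the V-block (at 0) and the white lamp (nozzle from 125 mm, housing from 165 mm, to 169 mm high). Origin on the table under the middle of the V-block. x runs along the V to the lamp, z up.
- seat (a point): Point 110 mm above the table over the V-block's middle, on the axis of a seated 30 mm barrel; x points to the lamp. The V-block is rigid steel, 84 mm long (x) and 64 wide, with a 90 degree V open upwards: two cheeks 14 mm long with a 56 mm gap between (x from -28 to 28 mm) for the fingers, the gap's floor 48 mm below this point, the cheeks' tops 4 mm below it.
- v_face (a point): Point on the axis of the V in the plane of the V-block's end face on the lamp's side, 42 mm from seat along x. With the flange's shoulder against this face, relay_shoulder is at this point and relay_center is 3 mm beyond seat, away from the lamp. x points to the lamp.
- v_left: The two faces of the V on the +y side of the bench (one contact line). Its origin is the bench's.
- v_right: The two faces of the V on the -y side of the bench (the other contact line). Its origin is the bench's.
- cleaner: Small white bottle, 48 mm in diameter and 115 mm high, standing beyond the bench; to be left alone. Origin under its middle.
- slidebox: Closed grey slide box, 102 by 87 by 35 mm, beyond the rack; to be left alone. Origin under its middle.

How it is judged:
On the way:
1. the relay lens is held up by the fingers, clear of the rack and the bench (height (world z) of relay_center above 0.085 m and contact force between the fingers and relay above 2 N and contact force between relay and rack below 0.1 N and contact force between relay and bench below 0.1 N), for 0.2 s.
At the end, for the whole second after the job is handed in: The relay lens lies still in the V, flange on the lamp's side, axis within 2 mm of the seat sideways and up and within 0.04 rad of the V, shoulder within 2.5 mm of the end face, held by the fingers (over 2 N) and pressed on each face of the V with over 3 N (its weight alone gives about 1 N) (contact force between relay and v_left above 3 N and contact force between relay and v_right above 3 N and contact force between the fingers and relay above 2 N and angle between the x axis of relay_center and the x axis of seat, either way round below 0.04 rad and z of relay_center in the frame of seat between -0.003 and 0.002 m and y of relay_center in the frame of seat between -0.002 and 0.002 m and x of relay_shoulder in the frame of v_face between -0.002 and 0.0025 m and x of relay_center in the frame of seat below 0.005 m and linear speed of relay below 0.01 m/s); the arm keeps its last pose, push and grip.
It fails at once if the lens is rammed into the V-block: over 60 N on one face (contact force between relay and v_left above 60 N or contact force between relay and v_right above 60 N).
It fails at once if another lens, the bottle or the slide box is moved by more than 25 mm (distance of any of short, plain, cleaner, slidebox from where it was at the start of the episode above 0.025 m).
It also fails if it takes over 38 s, if anything falls off the work surface, if the arm or the gripper's body presses on something with over 40 N, if the wrist force passes 120 N, or if a joint passes its speed limit or range.

## Robot

A 6-joint arm with a two-finger parallel gripper is mounted at the origin on the work surface. World frame = base frame: x ahead of the robot, y to its left, z up, the work surface at z = 0. Lengths are in m, angles in rad, forces in N, time in s.
With the tool pointing down it reaches from about 0.225 to 0.875 m from the base axis. Payload 3.4 kg.
Tool frame: the origin (TCP) lies midway between the tips of the shut fingers; the grasp point (between the pads) lies 19 mm behind it (manip.grip_point_offset is the distance from the TCP to the grasp point, in m); z points along the fingers, y is the line along which they close (so a half turn about z gives the same grasp; the last joint's range is limited). The gripper opens to 85 mm and grips with 20 to 120 N. Pads are 22 mm wide; open, the fingers measure 114 mm over their backs; the gripper's body (76 mm by 85 mm) begins 54 mm behind the grasp point. The pads swing forward as they close: fully open they stand 13 mm farther back than shut.
Start: joints at [-1.294, 0.276, 1.505, -0, 1.361, -0.121], TCP at [0.223, -0.53, 0.231] pointing down, gripper open.
Joint ranges: [-2.89, 2.89], [-0.75, 2.08], [0.22, 2.7], [-1.18, 4.32], [0.11, 2.71], [-2.7, 2.7]. Speed limits (rad/s): [2.57, 2.57, 3.14, 3.14, 3.14, 3.14].

## Interface

Orientations are given as a unit quaternion [w, x, y, z].
In Python, from rig import manip gives the robot as it stands.
- The arm moves only by the shell command python3 -m handwheel 'ROWS' [FORCE]. ROWS is JSON, a list of rows, each an object with "translation": the shift along the tool's x, y, z in m, a list of three; "angular": the turn, a rotation vector about the tool's x, y, z in degrees, a list of three; "hand": the closure, from 0 (fully open) to 1 (shut). A call has 1 to 10 rows; each row shifts and turns the commanded pose from where the row before left it, along the tool's axes as they then stand; what a row does not reach is not made up. A row lasts 1/12 s, in which the tool goes at most 41.7 mm and 7.16 degrees, less where a joint would pass 70% of its speed; a pose out of reach is approached as far as the arm can. A call with a gripper value outside its range is refused whole. The fingers move at their own pace and stop on an object; FORCE is the grip in N (left out, the last holds). Time passes only in rows, so rows that do not move let the fingers close. It gives the time, the measured TCP pose, the force, the opening and the grip force at its end, in the units of the state.
- manip.get_state(): the state, without advancing time (a new reading comes with each control period).
- manip.get_image(name): name is "side" or "top" or "wrist"; returns the picture (480x640x3 uint8, red, green, blue); there is no depth.
- manip.camera_info(name): a dict with "camera_matrix" (3x3 intrinsics, pixels), "eye" and "orientation" of the camera in the world; the wrist camera has in their place "tool_from_camera" (4x4, takes a point from camera to tool coordinates, whose origin is the TCP and whose axes are the flange's). Camera axes: x right, y down, z forward; pixel columns grow to the right and rows downward; lengths in m; the calibration is good to about 2 mm. The wrist camera is an equidistant fisheye: a pixel r from the principal point sees the ray r / f radians off the axis. A picture is of the moment at which its call begins: read the wrist's pose just before it. camera_info takes no time and is no camera call.
- manip.sign_off(): hands the job in; it is judged then, once.
The state is a dict: "clock": time; "qpos": joint angles; "qd": joint speeds; "effort": joint torques, N m; "position": TCP position; "ee_rot": TCP orientation; "contact_force": force on the tool from outside, world axes, zero at the start; "moment": the same for the moment, N m; "width": finger opening in m; "gripper_force": force on a finger pad.
Only numpy, scipy, OpenCV 4.12 (cv2) and the standard library are available. Lean on these libraries where they do the work, as an engineer would, in place of code of your own. Each camera call takes 0.05 s, during which the arm holds its last target. There are 200 camera calls.

## Working session

There is one attempt and no reset: what is moved stays moved. The work goes in short steps, Python scripts to look and compute and a shell command to move; the robot and the scene stay as the last step left them, time stands still between calls to the robot, and variables do not carry over. Pictures are saved under pics/ and viewed, at most 10 in all, crops included, and the job is handed in when it is done.

```bash
mkdir -p pics; ls
python3 - <<'E'
from rig import manip
import cv2
for n in("top","side"):
    cv2.imwrite(f"pics/{n}0.png",manip.get_image(n)[:,:,::-1]); print(n,manip.camera_info(n))
print(manip.camera_info("wrist"),manip.grip_point_offset)
print(manip.get_state())
E
```

```text
pics
top {'camera_matrix': array([[596.35755404,   0.        , 324.12854445],
       [  0.        , 596.35755404, 230.57790382],
       [  0.        ,   0.        ,   1.        ]]), 'eye': array([0.44099132, 0.06553233, 1.34149558]), 'orientation': array([ 0.04322081, -0.69680032,  0.71450518, -0.04564668])}
side {'camera_matrix': array([[469.03467914,   0.        , 325.48632774],
       [  0.        , 469.03467914, 233.76246601],
       [  0.        ,   0.        ,   1.        ]]), 'eye': array([0.97871998, 0.72505292, 0.64855209]), 'orientation': array([-0.11798938,  0.20413434,  0.86553804, -0.4418728 ])}
{'camera_matrix': array([[371.64829954,   0.        , 321.19466875],
       [  0.        , 371.64829954, 234.65404555],
       [  0.        ,   0.        ,   1.        ]]), 'tool_from_camera': array([[ 3.42964246e-04, -9.63779237e-01, -2.66701079e-01,
         6.69802592e-02],
       [ 9.99999927e-01,  3.75279958e-04, -7.02014805e-05,
        -7.05832055e-04],
       [ 1.67746299e-04, -2.66701035e-01,  9.63779295e-01,
        -1.42263414e-01],
       [ 0.00000000e+00,  0.00000000e+00,  0.00000000e+00,
         1.00000000e+00]])} 0.0187
{'clock': 0.1, 'qpos': array([-1.29399706e+00,  2.76521450e-01,  1.50600966e+00,  2.26412776e-05,
        1.36068719e+00, -1.20990688e-01]), 'qd': array([-3.28595651e-04,  1.58384107e-05, -2.33611918e-03, -2.13763908e-03,
       -1.63236340e-04,  1.08427940e-05]), 'effort': array([ 1.21876757e-03, -4.17699158e+01, -2.46404010e+01, -2.55913856e-04,
        5.81654444e-03, -1.77243760e-05]), 'position': array([ 0.22262339, -0.5296478 ,  0.23053083]), 'ee_rot': array([-8.11220801e-04,  9.80285658e-01,  1.97583824e-01, -5.22223097e-05]), 'contact_force': array([ 0.10861122,  0.47730556, -0.52857851]), 'moment': array([ 0.01727659, -0.01642515,  0.0075373 ]), 'gripper_force': 0.0, 'width': 0.08523535763915137}
```

View pics/top0.png

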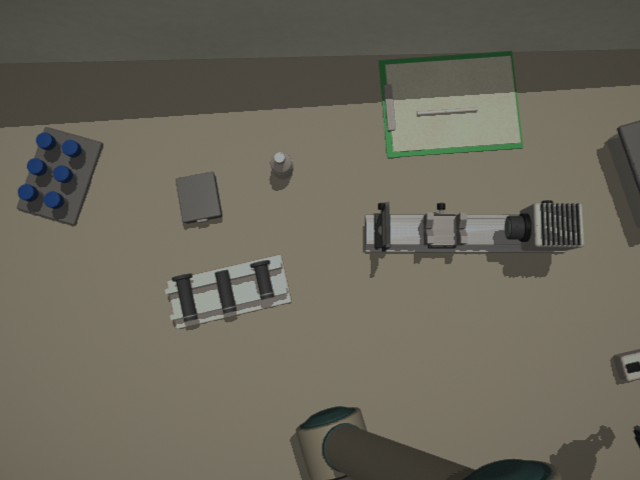

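View pics/side0.png

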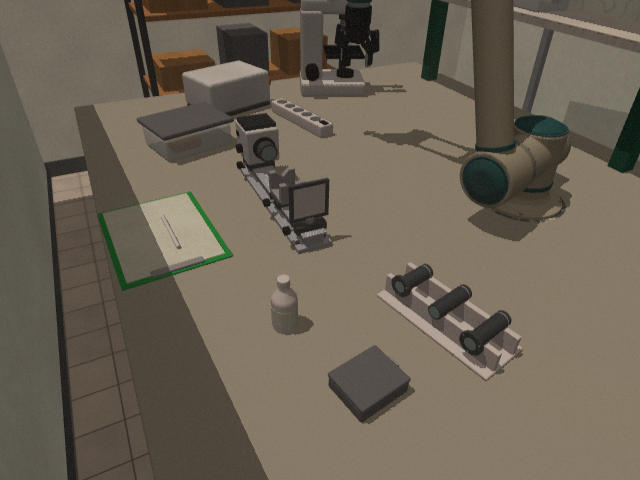

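The top view shows the three lenses. The long flanged one is on the left, from flange (183,278) to its end near (190,320). The plain one is at (226,291) and the short flanged one at (263,279). The bench has its screen at (384,230), the V-block at (446,230) and the lamp on the right at (557,225). The side view agrees with this order.

```bash
cat > h.py <<'E'
import numpy as np, cv2
from rig import manip
from scipy.spatial.transform import Rotation as R
def rot(q): return R.from_quat(np.roll(q,-1))
def rays(name,px,st=None):
    c=manip.camera_info(name);K=c["camera_matrix"];px=np.atleast_2d(np.array(px,float))
    u=(px-K[:2,2])/K[0,0]
    if name!="wrist":
        d=np.c_[u,np.ones(len(u))]; return np.array(c["eye"]),rot(c["orientation"]).apply(d)
    r=np.linalg.norm(u,axis=1)[:,None]; d=np.c_[u*np.sinc(r/np.pi),np.cos(r)]
    T=c["tool_from_camera"]; A=rot(st["ee_rot"])
    return st["position"]+A.apply(T[:3,3]),A.apply(d@T[:3,:3].T)
def onplane(name,px,z,st=None):
    o,d=rays(name,px,st); return o+d*((z-o[2])/d[:,2:])
def proj_wrist(P,st):
    c=manip.camera_info("wrist");K=c["camera_matrix"];T=c["tool_from_camera"]
    p=rot(st["ee_rot"]).inv().apply(np.atleast_2d(P)-st["position"]); p=(p-T[:3,3])@T[:3,:3]
    rr=np.linalg.norm(p[:,:2],axis=1); th=np.arctan2(rr,p[:,2]); return K[:2,2]+p[:,:2]/rr[:,None]*th[:,None]*K[0,0]
E
python3 - <<'E'
from h import *
np.set_printoptions(precision=4,suppress=True)
im=cv2.imread("pics/top0.png"); g=cv2.cvtColor(im,cv2.COLOR_BGR2GRAY)
m=(g[240:340,150:310]<70).astype(np.uint8)
n,l,s,c=cv2.connectedComponentsWithStats(m)
for i in range(1,n):
    if s[i,4]>150:
        r=cv2.minAreaRect(np.argwhere(l==i)[:,::-1].astype(np.float32)+[[150,240]]if 0 else (np.argwhere(l==i)[:,::-1]+[150,240]).astype(np.float32))
        b=cv2.boxPoints(r); print(s[i],onplane("top",[r[0]],.055)[0],r)
for nm,p,z in [("rel flange",(183,278),.055),("rel end",(190,320),.055),("vblock c",(446,230),.106),("lamp",(557,225),.169),("screen",(384,230),.15),("bench L",(365,235),.01),("bench R",(565,233),.01),("bottle",(280,158),.115)]:
    print(nm,onplane("top",[p],z)[0])
E
```

```text
[101  21  23  39 489] [0.5002 0.1924 0.055 ] ((263.3882141113281, 279.7470703125), (36.98664474487305, 18.65601921081543), 77.47119140625)
[ 65  30  21  39 485] [0.4829 0.2753 0.055 ] ((224.87445068359375, 288.8101806640625), (36.4450798034668, 14.546915054321289), 76.50426483154297)
[ 22  34  26  48 632] [0.4668 0.3593 0.055 ] ((185.67306518554688, 297.36541748046875), (46.0872917175293, 19.611614227294922), 78.69007110595703)
rel flange [0.5083 0.3652 0.055 ]
rel end [0.4185 0.3499 0.055 ]
vblock c [ 0.592  -0.1953  0.106 ]
lamp [ 0.5888 -0.4029  0.169 ]
screen [ 0.5897 -0.0611  0.15  ]
bench L [ 0.5969 -0.0328  0.01  ]
bench R [ 0.5902 -0.4831  0.01  ]
bottle [0.7523 0.1483 0.115 ]
```

```bash
r='{"translation":[0.0246,-0.0316,-0.001],"angular":[0,0,0],"hand":0.2}'; :
python3 -m handwheel '[{"translation":[0.0246,-0.0316,-0.001],"angular":[0,0,0],"hand":0.2},{"translation":[0.0246,-0.0316,-0.001],"angular":[0,0,0],"hand":0.2},{"translation":[0.0246,-0.0316,-0.001],"angular":[0,0,0],"hand":0.2},{"translation":[0.0246,-0.0316,-0.001],"angular":[0,0,0],"hand":0.2},{"translation":[0.0246,-0.0316,-0.001],"angular":[0,0,0],"hand":0.2},{"translation":[0.0246,-0.0316,-0.001],"angular":[0,0,0],"hand":0.2},{"translation":[0.0246,-0.0316,-0.001],"angular":[0,0,0],"hand":0.2},{"translation":[0.0246,-0.0316,-0.001],"angular":[0,0,0],"hand":0.2},{"translation":[0.0246,-0.0316,-0.001],"angular":[0,0,0],"hand":0.2},{"translation":[0.0246,-0.0316,-0.001],"angular":[0,0,0],"hand":0.2}]' 30
```

```text
clock: 0.93
position: [0.3268, -0.1415, 0.2412]
ee_rot: [-0.0, 0.98, 0.197, 0.0]
contact_force: [1.5, -1.2, 0.6]
width: 0.0686
gripper_force: 0.0
```

```bash
python3 -m handwheel '[{"translation":[0.0246,-0.0316,-0.001],"angular":[0,0,0],"hand":0.2},{"translation":[0.0246,-0.0316,-0.001],"angular":[0,0,0],"hand":0.2},{"translation":[0.0246,-0.0316,-0.001],"angular":[0,0,0],"hand":0.2},{"translation":[0.0246,-0.0316,-0.001],"angular":[0,0,0],"hand":0.2},{"translation":[0.0246,-0.0316,-0.001],"angular":[0,0,0],"hand":0.2},{"translation":[0.0246,-0.0316,-0.001],"angular":[0,0,0],"hand":0.2},{"translation":[0.0246,-0.0316,-0.001],"angular":[0,0,0],"hand":0.2},{"translation":[0.0246,-0.0316,-0.001],"angular":[0,0,-7],"hand":0.2},{"translation":[0.0246,-0.0316,-0.001],"angular":[0,0,-7],"hand":0.2},{"translation":[0.0246,-0.0316,-0.001],"angular":[0,0,-7],"hand":0.2}]'
python3 -m handwheel '[{"translation":[0.02,0,0],"angular":[0,0,-7],"hand":0.2},{"translation":[0.02,0,0],"angular":[0,0,-7],"hand":0.2},{"translation":[0,0,0],"angular":[0,0,-7],"hand":0.2},{"translation":[0,0,0],"angular":[0,0,-7],"hand":0.2},{"translation":[0,0,0],"angular":[0,0,-7],"hand":0.2},{"translation":[0,0,0],"angular":[0,0,-7],"hand":0.2},{"translation":[0,0,0],"angular":[0,0,-7],"hand":0.2},{"translation":[0,0,0],"angular":[0,0,-7],"hand":0.2},{"translation":[0,0,0],"angular":[0,0,-7],"hand":0.2},{"translation":[0,0,0],"angular":[0,0,-7],"hand":0.2}]'
python3 -m handwheel '[{"translation":[0,0,0],"angular":[0,0,-7],"hand":0.2},{"translation":[0,0,0],"angular":[0,0,-7],"hand":0.2},{"translation":[0,0,0],"angular":[0,0,-7],"hand":0.2},{"translation":[0,0,0],"angular":[0,0,-7],"hand":0.2},{"translation":[0,0,0],"angular":[0,0,-7],"hand":0.2},{"translation":[0,0,0],"angular":[0,0,-7],"hand":0.2},{"translation":[0,0,0],"angular":[0,0,-7],"hand":0.2},{"translation":[0,0,0],"angular":[0,0,-7],"hand":0.2},{"translation":[0,0,0],"angular":[0,0,-7],"hand":0.2},{"translation":[0,0,0],"angular":[0,0,-7],"hand":0.2}]'
python3 - <<'E'
from h import *
R0=rot(manip.get_state()["ee_rot"]); x=R0.as_matrix()[:,0]
print(np.degrees(np.arctan2(x[1],x[0])),manip.get_state()["position"],manip.get_state()["qpos"])
E
```

```text
clock: 1.77
position: [0.4175, 0.2476, 0.2509]
ee_rot: [0.0, 0.927, 0.376, 0.0]
contact_force: [0.2, 0.3, -0.3]
width: 0.0683
gripper_force: 0.0
clock: 2.6
position: [0.4438, 0.2747, 0.2508]
ee_rot: [-0.0, 0.544, 0.839, -0.001]
contact_force: [-0.3, -0.4, 0.7]
width: 0.0684
gripper_force: 0.0
clock: 3.43
position: [0.4438, 0.2746, 0.2508]
ee_rot: [-0.001, -0.036, 0.999, -0.0]
contact_force: [0.3, 0.5, 0.2]
width: 0.0684
gripper_force: 0.0
-175.86479145567722 [0.44380929 0.27463345 0.25078574] [ 4.20850933e-01  1.85479656e-01  1.57922937e+00 -1.20923243e-04
  1.37802320e+00 -1.22209542e+00]
```

```bash
python3 -m handwheel '[{"translation":[-0.009,0.028,0],"angular":[0,0,0],"hand":0.2},{"translation":[-0.009,0.028,0],"angular":[0,0,0],"hand":0.2},{"translation":[-0.008,0.028,0],"angular":[0,0,-7],"hand":0.2},{"translation":[0,0,0],"angular":[0,0,0],"hand":0.2}]'
python3 - <<'E'
from h import *
s=manip.get_state(); im=manip.get_image("wrist")[:,:,::-1]; cv2.imwrite("pics/w1.png",im)
import pickle; pickle.dump(s,open("w1.pkl","wb"))
print(s["position"],proj_wrist([[.463,.3585,.052]],s))
E
```

```text
clock: 3.77
position: [0.4655, 0.3649, 0.2503]
ee_rot: [0.0, -0.097, 0.995, 0.002]
contact_force: [-0.7, -0.3, -0.1]
width: 0.0684
gripper_force: 0.0
[0.46553104 0.36487715 0.25029078] [[313.60031358 203.64367023]]
```

View pics/w1.png

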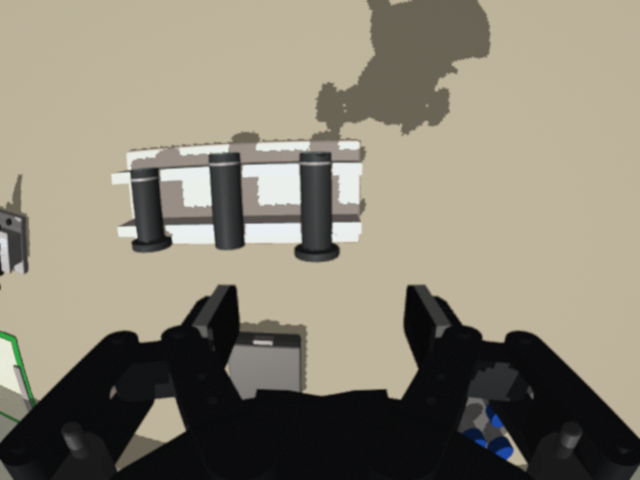

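The wrist view shows the relay lens at column about 316, from its rear end at row 153 to its flange at rows 245-260. The plain lens is at column 226 and the short one at 148. I'll measure the relay's edges.

Run:
```python
from h import *
import pickle
np.set_printoptions(precision=4,suppress=True)
s=pickle.load(open("w1.pkl","rb")); g=cv2.cvtColor(cv2.imread("pics/w1.png"),cv2.COLOR_BGR2GRAY)
m=(g<75).astype(np.uint8); n,l,st,c=cv2.connectedComponentsWithStats(m[:275])
i=l[200,316]; print(st[i])
L=[]
for r in range(148,266):
    cc=np.flatnonzero(l[r]==i)
    if len(cc): L.append((r,cc[0],cc[-1]))
for a in L[:4]+L[::12]+L[-22:]: print(*a)
mid=[((a+b+1)/2-.5,r) for r,a,b in L if 172<=r<=212]
P=onplane("wrist",mid,.052,s); v=cv2.fitLine(P[:,:2].astype(np.float32),cv2.DIST_HUBER,0,.01,.01).ravel(); print("axis",v,np.degrees(np.arctan2(v[1],v[0])))
e=[x for x in L if x[0]==190][0]; print("edges",onplane("wrist",[(e[1]-.5,190),(e[2]+.5,190)],.052,s))
x=rot(s["ee_rot"]).as_matrix()[:,0]; print("yaw",np.degrees(np.arctan2(x[1],x[0])))
print("rear top",onplane("wrist",[(315.5,L[0][0])],.067,s))
for r in(245,247,249): print(r,onplane("wrist",[(316,r)],.052,s))
```

```text
[ 295  164   44   97 2957]
164 330 330
165 301 330
166 301 330
167 301 330
164 330 330
176 301 330
188 301 330
200 302 330
212 301 330
224 302 330
236 303 330
248 295 338
260 306 325
239 303 330
240 303 330
241 303 330
242 303 331
243 302 332
244 300 334
245 298 336
246 297 337
247 296 337
248 295 338
249 295 338
250 295 338
251 295 338
252 295 338
253 295 338
254 295 337
255 296 337
256 296 336
257 297 335
258 300 333
259 302 329
260 306 325
axis [0.981  0.1939 0.4501 0.3579] 11.180552
edges [[0.4527 0.3442 0.052 ]
 [0.4474 0.3714 0.052 ]]
yaw -168.86954796805003
rear top [[0.4251 0.3531 0.067 ]]
245 [[0.5021 0.3683 0.052 ]]
247 [[0.5041 0.3687 0.052 ]]
249 [[0.5061 0.3691 0.052 ]]
```

```bash
python3 -m handwheel '[{"translation":[0.0065,-0.0045,0.035],"angular":[0,0,0],"hand":0.2},{"translation":[0,0,0.038],"angular":[0,0,0],"hand":0.2},{"translation":[0,0,0.038],"angular":[0,0,0],"hand":0.2},{"translation":[0,0,0.038],"angular":[0,0,0],"hand":0.2},{"translation":[0,0,0.035],"angular":[0,0,0],"hand":0.2},{"translation":[0,0,0.023],"angular":[0,0,0],"hand":0.2},{"translation":[0,0,0.01],"angular":[0,0,0],"hand":0.2},{"translation":[0,0,0],"angular":[0,0,0],"hand":0.2}]'
python3 -m handwheel '[{"translation":[0,0,0],"angular":[0,0,0],"hand":1},{"translation":[0,0,0],"angular":[0,0,0],"hand":1},{"translation":[0,0,0],"angular":[0,0,0],"hand":1},{"translation":[0,0,0],"angular":[0,0,0],"hand":1},{"translation":[0,0,0],"angular":[0,0,0],"hand":1},{"translation":[0,0,0],"angular":[0,0,0],"hand":1},{"translation":[0,0,0],"angular":[0,0,0],"hand":1},{"translation":[0,0,0],"angular":[0,0,0],"hand":1}]' 60
```

```text
clock: 4.48
position: [0.457, 0.3528, 0.0318]
ee_rot: [-0.003, -0.094, 0.996, -0.002]
contact_force: [-1.0, 0.2, 0.6]
width: 0.0681
gripper_force: 0.0
clock: 5.15
position: [0.46, 0.3591, 0.0374]
ee_rot: [0.003, -0.093, 0.996, 0.004]
contact_force: [-3.9, 8.9, 3.8]
width: 0.0283
gripper_force: 58.7
```

```bash
python3 -m handwheel '[{"translation":[0,0,-0.01],"angular":[0,0,0],"hand":1},{"translation":[0,0,-0.02],"angular":[0,0,0],"hand":1},{"translation":[0,0,-0.03],"angular":[0,0,0],"hand":1},{"translation":[0,0,-0.038],"angular":[0,0,0],"hand":1},{"translation":[0,0,-0.038],"angular":[0,0,0],"hand":1},{"translation":[0,0,-0.038],"angular":[0,0,0],"hand":1},{"translation":[0,0,-0.03],"angular":[0,0,0],"hand":1},{"translation":[0,0,0],"angular":[0,0,0],"hand":1},{"translation":[0,0,0],"angular":[0,0,0],"hand":1}]'
python3 - <<'E'
from h import *
s=manip.get_state(); im=manip.get_image("wrist")[:,:,::-1]; cv2.imwrite("pics/w2.png",im)
import pickle; pickle.dump(s,open("w2.pkl","wb"))
print(s["position"],rot(s["ee_rot"]).as_matrix())
E
```

```text
clock: 5.9
position: [0.46, 0.3551, 0.242]
ee_rot: [0.003, -0.094, 0.996, 0.001]
contact_force: [-0.2, 0.1, -1.7]
width: 0.0282
gripper_force: 59.2
[0.46000872 0.35506389 0.24198414] [[-0.98231143 -0.18715033  0.00624566]
 [-0.18713402  0.98232948  0.00310619]
 [-0.00671662  0.00188247 -0.99997567]]
```

View pics/w2.png

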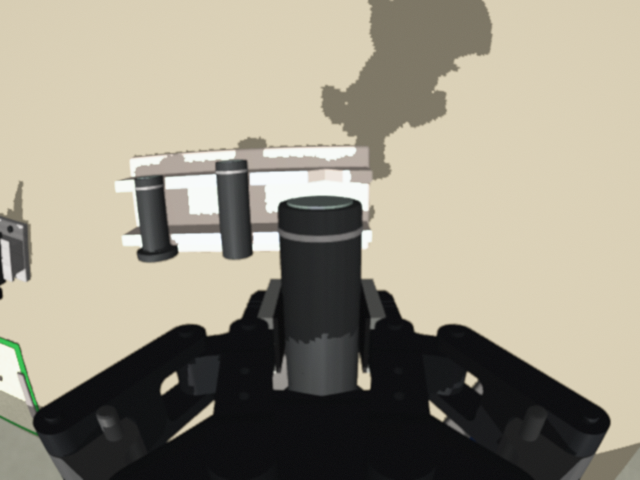

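The lens is held straight between the pads. Its rear rim is at rows 198-208, columns 279-361, and the other two lenses are undisturbed. Next I'll carry it toward the bench and turn it.

```bash
python3 -m handwheel '[{"translation":[-0.001,-0.02,-0.002],"angular":[0,0,0],"hand":1},{"translation":[-0.001,-0.035,-0.002],"angular":[0,0,0],"hand":1},{"translation":[-0.001,-0.039,-0.002],"angular":[0,0,0],"hand":1},{"translation":[-0.001,-0.039,-0.002],"angular":[0,0,0],"hand":1},{"translation":[-0.001,-0.039,-0.002],"angular":[0,0,0],"hand":1},{"translation":[-0.001,-0.039,0],"angular":[0,0,0],"hand":1},{"translation":[-0.001,-0.039,0],"angular":[0,0,0],"hand":1},{"translation":[-0.001,-0.039,0],"angular":[0,0,0],"hand":1},{"translation":[-0.001,-0.039,0],"angular":[0,0,0],"hand":1},{"translation":[-0.001,-0.039,0],"angular":[0,0,0],"hand":1}]'
python3 -m handwheel '[{"translation":[-0.001,-0.039,0],"angular":[0,0,0],"hand":1},{"translation":[-0.001,-0.039,0],"angular":[0,0,0],"hand":1},{"translation":[0,-0.039,0],"angular":[0,0,0],"hand":1},{"translation":[0,-0.039,0],"angular":[0,0,0],"hand":1},{"translation":[0,-0.039,0],"angular":[0,0,0],"hand":1},{"translation":[0,-0.039,0],"angular":[0,0,0],"hand":1},{"translation":[0,-0.02,0],"angular":[0,0,0],"hand":1},{"translation":[0,0,0],"angular":[0,0,7],"hand":1},{"translation":[0,0,0],"angular":[0,0,7],"hand":1},{"translation":[0,0,0],"angular":[0,0,7],"hand":1}]'
python3 -m handwheel '[{"translation":[0,0,0],"angular":[0,0,7],"hand":1},{"translation":[0,0,0],"angular":[0,0,7],"hand":1},{"translation":[0,0,0],"angular":[0,0,7],"hand":1},{"translation":[0,0,0],"angular":[0,0,7],"hand":1},{"translation":[0,0,0],"angular":[0,0,7],"hand":1},{"translation":[0,0,0],"angular":[0,0,7],"hand":1},{"translation":[0,0,0],"angular":[0,0,7],"hand":1},{"translation":[0,0,0],"angular":[0,0,7],"hand":1},{"translation":[0,0,0],"angular":[0,0,7],"hand":1},{"translation":[0,0,0],"angular":[0,0,7],"hand":1}]'
python3 -m handwheel '[{"translation":[0,0,0],"angular":[0,0,7],"hand":1},{"translation":[0,0,0],"angular":[0,0,4],"hand":1},{"translation":[0,0,0],"angular":[0,0,0],"hand":1},{"translation":[0,0,0],"angular":[0,0,0],"hand":1}]'
python3 - <<'E'
from h import *
s=manip.get_state(); im=manip.get_image("wrist")[:,:,::-1]; cv2.imwrite("pics/w3.png",im)
import pickle; pickle.dump(s,open("w3.pkl","wb"))
print(s["position"],rot(s["ee_rot"]).as_matrix(),s["qpos"])
E
```

```text
clock: 6.78
position: [0.5361, -0.0058, 0.2464]
ee_rot: [-0.002, -0.094, 0.996, 0.0]
contact_force: [1.3, -0.1, -1.6]
width: 0.0283
gripper_force: 59.3
clock: 7.62
position: [0.5857, -0.2535, 0.2455]
ee_rot: [-0.002, 0.093, 0.996, 0.001]
contact_force: [0.3, -0.2, -1.4]
width: 0.0281
gripper_force: 59.5
clock: 8.45
position: [0.5857, -0.2526, 0.2458]
ee_rot: [-0.002, 0.647, 0.763, -0.001]
contact_force: [0.6, 0.6, -1.2]
width: 0.0286
gripper_force: 59.4
clock: 8.78
position: [0.5861, -0.2527, 0.2465]
ee_rot: [-0.002, 0.714, 0.7, -0.001]
contact_force: [0.1, 0.3, -1.9]
width: 0.0283
gripper_force: 59.4
[ 0.58613708 -0.25268759  0.24654333] [[ 0.019217    0.99981035 -0.00315887]
 [ 0.9998143  -0.01921233  0.0015037 ]
 [ 0.00144273 -0.00318718 -0.99999388]] [-5.15832220e-01  3.66775221e-01  1.33181882e+00 -2.52039639e-04
  1.44648819e+00 -4.96584629e-01]
```

View pics/w3.png

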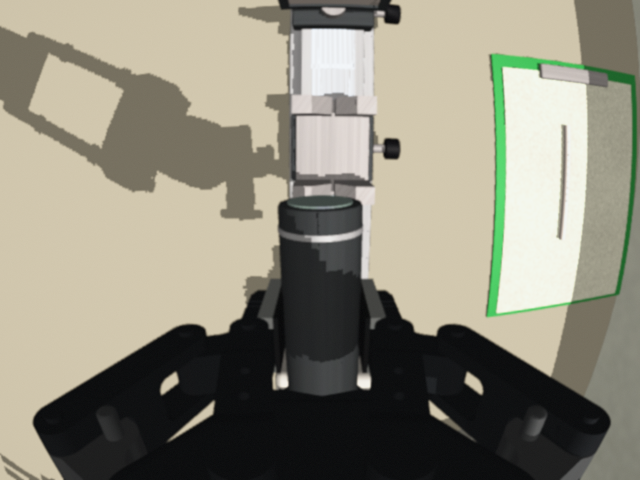

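The wrist view shows the V-block ahead of the lens, with its far cheek at rows 97-113 and its near cheek at rows 182-198, columns 291-376. The bench axis looks parallel to the lens. An enlarged crop will give precise edges.

Run:
```python
from h import *
im=cv2.imread("pics/w3.png"); cv2.imwrite("pics/w3c.png",cv2.resize(im[85:215,270:400],None,fx=4.6,fy=4.6,interpolation=cv2.INTER_CUBIC))
```

```text
(no output)
```

View pics/w3c.png

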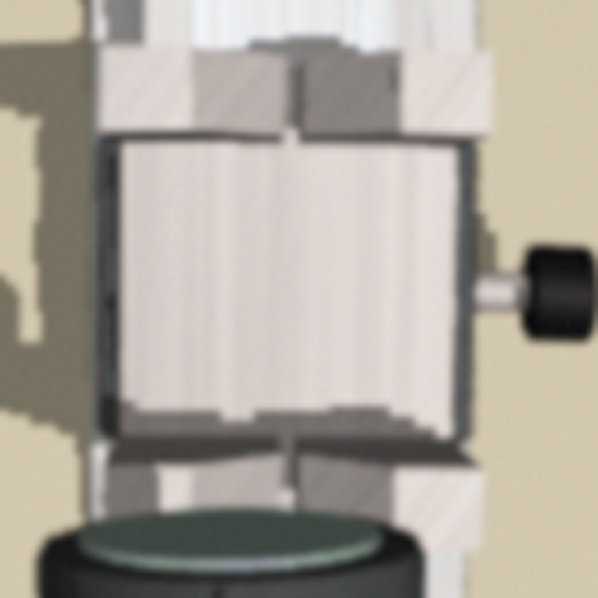

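The crop shows the far cheek's top at columns 291.7-377.0 and rows 94.8-113.9. The near cheek's top is at columns 292.8-374.8 and rows 186.3-204.1. I'll turn these into bench axes, and work out how the lens sits in the tool.

Run:
```python
from h import *
import pickle
np.set_printoptions(precision=4,suppress=True)
s=pickle.load(open("w3.pkl","rb")); R0=rot(s["ee_rot"])
q=lambda p,z:onplane("wrist",np.array(p)-.5,z,s)
far=q([(291.7,104),(377,104),(334.3,94.8),(334.3,113.9)],.106); near=q([(292.8,195),(374.8,195),(333.6,186.3),(333.6,204.1)],.106)
for n,P in(("far",far),("near",near)): print(n,P[:,:2].tolist(),"w",np.linalg.norm(P[0]-P[1]),"len",np.linalg.norm(P[2]-P[3]))
fc=(far[0]+far[1])/2;nc=(near[0]+near[1])/2
fc=far[2:].mean(0)*[0,1,0]+fc*[1,0,1]; nc=near[2:].mean(0)*[0,1,0]+nc*[1,0,1]
d=nc-fc; print("centre",(fc+nc)/2,"spacing (70)",np.linalg.norm(d),"bench yaw",np.degrees(np.arctan2(d[1],d[0])), "by inner/outer",(far[3]+near[2])/2,(far[2]+near[3])/2)
x=R0.as_matrix()[:,0]; print("tool yaw",np.degrees(np.arctan2(x[1],x[0])))
# lens in tool frame: barrel silhouette, rear end
g=cv2.cvtColor(cv2.imread("pics/w3.png"),cv2.COLOR_BGR2GRAY).astype(int)
for r in (215,250,265): print(r,g[r,272:286],g[r,354:368])
print(g[188:246,321])
c=manip.camera_info("wrist");T=c["tool_from_camera"];K=c["camera_matrix"]
def tr(px):
    u=(np.atleast_2d(px)-K[:2,2])/K[0,0]; r=np.linalg.norm(u,axis=1)[:,None]; return np.c_[u*np.sinc(r/np.pi),np.cos(r)]@T[:3,:3].T
for r in(215,250):
    a,b=tr([(279-.5,r),(362-.5,r)]); print("row",r,"dirs",a,b)
print("rear top/bottom edge",tr([(321,208),(321,196)]),T[:3,3])
```

```text
far [[0.5641814897242378, -0.16034032277908253], [0.6283302484785135, -0.16105257839446338], [0.5962284504671949, -0.15405707260958051], [0.5959687402389355, -0.1687034696806975]] w 0.06415271278578878 len 0.014648699483827448
near [[0.5630703527400743, -0.23022111623170396], [0.6264741617332639, -0.23123221784555398], [0.5946031266004982, -0.22407782551527597], [0.5944276050698696, -0.23798918900869742]] w 0.06341187050796084 len 0.01391247073865075
centre [ 0.5955 -0.1962  0.106 ] spacing (70) 0.06966903476950453 bench yaw -91.22021389521834 by inner/outer [ 0.5953 -0.1964  0.106 ] [ 0.5953 -0.196   0.106 ]
tool yaw 88.89887807221257
215 [200 200 200 200 192 160 103  48  27  27  28  28  31  32] [ 65  65  61  60  58  55  53  78 142 200 218 219 218 219]
250 [150 122 115 112 114 113 104  79  44  30  27  29  29  30] [ 63  62  61  59  54  53  64 115 177 212 220 220 221 221]
265 [188 169 135 115 113 113 111  96  68  41  28  28  30  30] [ 62  63  60  57  52  51  78 145 203 221 221 220 220 211]
[180 179 178 179 177 175 159 118  81  68  67  67  67  67  68  67  69  76
 112 140 126  81  48  52  68  76  75  74  77  76  75  77  76  75  74  75
  76  76  75  76  75  74  76  76  75  75  85 131 192 221 227 227 224 202
 146  92  76  73]
row 215 dirs [-0.2136 -0.1146  0.9702] [-0.2137  0.1081  0.9709]
row 250 dirs [-0.3043 -0.1146  0.9457] [-0.3044  0.1082  0.9464]
rear top/bottom edge [[-0.1968 -0.0006  0.9805]
 [-0.165  -0.0006  0.9863]] [ 0.0679 -0.0007 -0.1423]
```

The V-block's centre is at (0.5954, -0.1962). The measured sizes of 64, 14 and 70 mm match those given, and the bench yaw is -91.2° against -91.1° for the lens. The lens's shoulder is about 46 mm along tool -x and its axis about 11 mm behind the TCP. I'll hover with 5 mm of axial margin.

```bash
python3 -m handwheel '[{"translation":[0.025,0.004,0],"angular":[0,0,0],"hand":1},{"translation":[0.03,0.005,0],"angular":[0,0,0],"hand":1},{"translation":[0,0,0],"angular":[0,0,0],"hand":1},{"translation":[0,0,0.025],"angular":[0,0,0],"hand":1},{"translation":[0,0,0.03],"angular":[0,0,0],"hand":1},{"translation":[0,0,0.03],"angular":[0,0,0],"hand":1},{"translation":[0,0,0.025],"angular":[0,0,0],"hand":1},{"translation":[0,0,0.015],"angular":[0,0,0],"hand":1},{"translation":[0,0,0],"angular":[0,0,0],"hand":1},{"translation":[0,0,0],"angular":[0,0,0],"hand":1}]'
python3 - <<'E'
from h import *
s=manip.get_state(); im=manip.get_image("wrist")[:,:,::-1]; cv2.imwrite("pics/w4.png",im)
side=manip.get_image("side")[:,:,::-1]
cv2.imwrite("pics/s4.png",np.hstack([cv2.resize(im[60:300,200:440],(400,400)),cv2.resize(side[120:260,210:350],(400,400),interpolation=cv2.INTER_CUBIC)]))
import pickle; pickle.dump(s,open("w4.pkl","wb"))
print(s["position"],rot(s["ee_rot"]).as_matrix(),s["contact_force"])
E
```

```text
clock: 9.67
position: [0.5966, -0.1982, 0.1224]
ee_rot: [-0.001, 0.714, 0.7, -0.001]
contact_force: [1.8, -0.0, -1.1]
width: 0.0286
gripper_force: 59.4
[ 0.59657999 -0.19815182  0.12236146] [[ 2.02607412e-02  9.99792105e-01 -2.29098538e-03]
 [ 9.99794407e-01 -2.02588398e-02  8.50134978e-04]
 [ 8.03545533e-04 -2.30773873e-03 -9.99997014e-01]] [ 1.81574232 -0.03541372 -1.14639778]
```

View pics/s4.png

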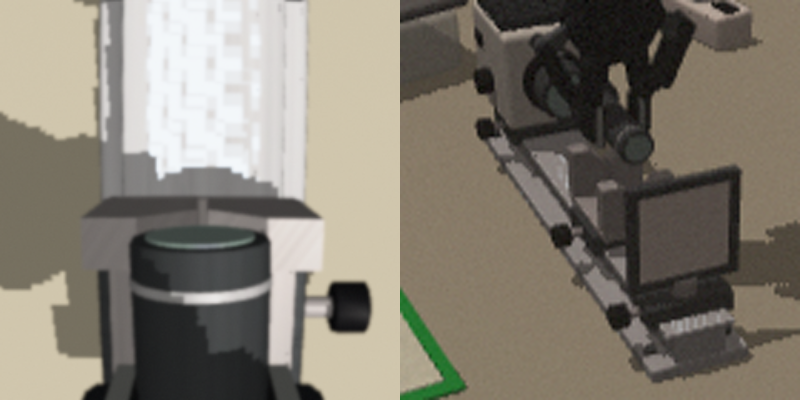

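The lens hangs centred over the V: lens centre at crop column 201, V valley at column 203. Next I'll lower it to about 6 mm above the seat, then slide toward the screen until the shoulder touches.

```bash
python3 -m handwheel '[{"translation":[0,0.0005,0.008],"angular":[0,0,0],"hand":1},{"translation":[0,0,0.008],"angular":[0,0,0],"hand":1},{"translation":[0,0,0],"angular":[0,0,0],"hand":1},{"translation":[0,0,0],"angular":[0,0,0],"hand":1}]'
python3 -m handwheel '[{"translation":[0.001,0,0],"angular":[0,0,0],"hand":1},{"translation":[0.001,0,0],"angular":[0,0,0],"hand":1},{"translation":[0,0,0],"angular":[0,0,0],"hand":1},{"translation":[0,0,0],"angular":[0,0,0],"hand":1}]'
python3 -m handwheel '[{"translation":[0.001,0,0],"angular":[0,0,0],"hand":1},{"translation":[0.001,0,0],"angular":[0,0,0],"hand":1},{"translation":[0,0,0],"angular":[0,0,0],"hand":1},{"translation":[0,0,0],"angular":[0,0,0],"hand":1}]'
python3 -m handwheel '[{"translation":[0.001,0,0],"angular":[0,0,0],"hand":1},{"translation":[0.001,0,0],"angular":[0,0,0],"hand":1},{"translation":[0,0,0],"angular":[0,0,0],"hand":1},{"translation":[0,0,0],"angular":[0,0,0],"hand":1}]'
```

```text
clock: 10.1
position: [0.5973, -0.1981, 0.1069]
ee_rot: [-0.0, 0.714, 0.7, -0.0]
contact_force: [-0.4, 0.1, -0.4]
width: 0.0281
gripper_force: 59.4
clock: 10.43
position: [0.5979, -0.1962, 0.1076]
ee_rot: [0.0, 0.714, 0.7, 0.0]
contact_force: [0.4, 0.5, -1.4]
width: 0.0285
gripper_force: 59.4
clock: 10.77
position: [0.5978, -0.1942, 0.1073]
ee_rot: [0.0, 0.714, 0.7, -0.0]
contact_force: [-0.8, -0.0, -0.9]
width: 0.0284
gripper_force: 59.4
clock: 11.1
position: [0.5977, -0.1921, 0.1073]
ee_rot: [-0.0, 0.714, 0.7, -0.0]
contact_force: [0.0, -0.9, -0.7]
width: 0.0277
gripper_force: 59.4
```

```bash
python3 -m handwheel '[{"translation":[0.001,-0.0005,0],"angular":[0,0,0],"hand":1},{"translation":[0,-0.0005,0],"angular":[0,0,0],"hand":1},{"translation":[0,0,0],"angular":[0,0,0],"hand":1}]'
python3 -m handwheel '[{"translation":[0.001,0,0],"angular":[0,0,0],"hand":1},{"translation":[0,0,0],"angular":[0,0,0],"hand":1},{"translation":[0,0,0],"angular":[0,0,0],"hand":1}]'
python3 -m handwheel '[{"translation":[0.001,0,0],"angular":[0,0,0],"hand":1},{"translation":[0,0,0],"angular":[0,0,0],"hand":1},{"translation":[0,0,0],"angular":[0,0,0],"hand":1}]'
```

```text
clock: 11.35
position: [0.5967, -0.1912, 0.1073]
ee_rot: [-0.0, 0.715, 0.7, -0.0]
contact_force: [-0.3, 0.0, -0.9]
width: 0.0284
gripper_force: 59.4
clock: 11.6
position: [0.5969, -0.1902, 0.1073]
ee_rot: [0.0, 0.715, 0.7, -0.0]
contact_force: [-0.8, 0.1, -2.0]
width: 0.028
gripper_force: 59.4
clock: 11.85
position: [0.5969, -0.1892, 0.1073]
ee_rot: [0.0, 0.714, 0.7, -0.0]
contact_force: [0.1, 0.7, -0.8]
width: 0.0285
gripper_force: 59.4
```

```bash
python3 -m handwheel '[{"translation":[0.001,0,0],"angular":[0,0,0],"hand":1},{"translation":[0,0,0],"angular":[0,0,0],"hand":1},{"translation":[0,0,0],"angular":[0,0,0],"hand":1}]'
python3 -m handwheel '[{"translation":[0.001,0,0],"angular":[0,0,0],"hand":1},{"translation":[0,0,0],"angular":[0,0,0],"hand":1},{"translation":[0,0,0],"angular":[0,0,0],"hand":1}]'
python3 - <<'E'
from h import *
s=manip.get_state(); im=manip.get_image("wrist")[:,:,::-1]; cv2.imwrite("pics/w5.png",im)
side=manip.get_image("side")[:,:,::-1]; cv2.imwrite("pics/s5.png",side)
cv2.imwrite("pics/c5.png",np.hstack([cv2.resize(im[60:300,200:440],(400,400)),cv2.resize(side[120:220,240:340],(400,400),interpolation=cv2.INTER_CUBIC)]))
import pickle; pickle.dump(s,open("w5.pkl","wb"))
print(s["position"],s["contact_force"])
E
```

```text
clock: 12.1
position: [0.5969, -0.1882, 0.1073]
ee_rot: [0.0, 0.715, 0.7, -0.0]
contact_force: [0.2, -0.7, -0.9]
width: 0.028
gripper_force: 59.4
clock: 12.35
position: [0.5969, -0.1872, 0.1073]
ee_rot: [0.0, 0.715, 0.7, -0.0]
contact_force: [-0.3, -0.9, -0.7]
width: 0.0283
gripper_force: 59.4
[ 0.59692239 -0.18721469  0.10730427] [-0.2598697  -0.86288948 -0.68631036]
```

View pics/c5.png

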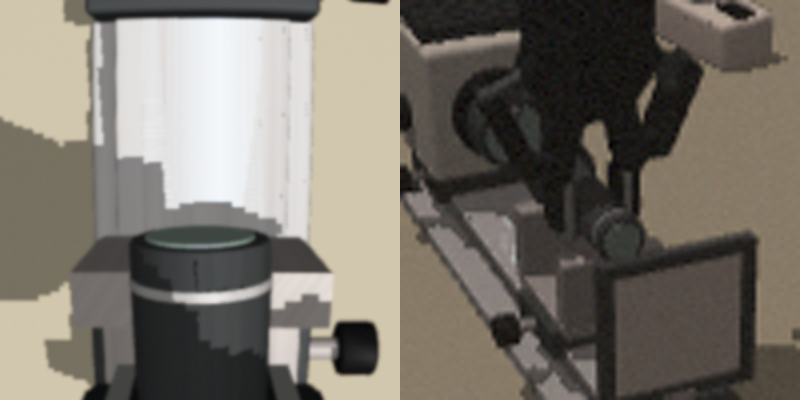

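The left half shows the far cheek's top spanning crop rows 271-325, with the lens's rear overhanging it by several millimetres. The right half shows the lens above the block. I'll quantify the overhang, which should be 6 mm at contact.

Run:
```python
from h import *
import pickle
np.set_printoptions(precision=4,suppress=True)
s=pickle.load(open("w5.pkl","rb")); R0=rot(s["ee_rot"])
g=cv2.cvtColor(cv2.imread("pics/w5.png"),cv2.COLOR_BGR2GRAY).astype(int)
print("cheek col 260,380",g[195:262,260],g[195:262,385])
print("lens",g[190:242,321])
for n,p,z in (("outer L",(250,222.6),.106),("outer R",(385,222.6),.106),("inner R",(385,255),.106)):
    P=onplane("wrist",[p],z,s); print(n,P,R0.inv().apply(P-s["position"]))
for zt in (-.011,-.0187):
  for n,p,dz in (("rear top",(321,210),-.015),("rear bottom",(321,196.5),.015)):
    o,d=rays("wrist",[p],s); o=R0.inv().apply(o-s["position"]); d=R0.inv().apply(d); print(zt,n,o+d*((zt+dz-o[2])/d[:,2:]))
# side view: expected pixels of lens points for sanity
c=manip.camera_info("side")
def pj(P): 
    p=rot(c["orientation"]).inv().apply(np.array(P)-c["eye"]); return c["camera_matrix"][:2,2]+c["camera_matrix"][0,0]*p[:,:2]/p[:,2:]
for zt in(-.011,-.0187):print("side: rear centre, flange centre, centre",pj(s["position"]+R0.apply([[.044,-.001,zt],[-.05,-.001,zt]])))
im=cv2.imread("pics/s5.png"); cv2.imwrite("pics/s5c.png",cv2.resize(im[130:210,255:335],(800//2+160,560),interpolation=cv2.INTER_CUBIC))
```

```text
cheek col 260,380 [130 131 131 131 130 129 125 110  89  73  66  66  67  66  65  65  66  65
  65  66  66  66  65  65  67  65  67  74  92 105 113 113 114 113 112 112
 113 110 112 109 110 111 110 110 110 112 112 111 112 112 113 113 113 113
 113 113 111 110 110 109 103  83  60  48  46  45  43] [181 180 180 183 186 185 185 183 181 178 173 155 126  93  70  62  61  63
  64  63  64  64  65  66  63  64  63  71 126 194 218 221 222 222 222 222
 220 218 218 215 202 162 120 107 107 110 109 110 109 107 108 108 109 108
 109 110 111 111 111 112 108 102  95  92  91  96  94]
lens [130 130 131 129 120  97  76  67  66  67  68  68  66  66  68  76 111 140
 125  81  47  52  68  74  75  75  74  75  75  75  74  74  74  76  74  74
  75  75  77  75  75  74  75  74  84 131 194 221 226 226 223 202]
outer L [[ 0.5682 -0.1534  0.106 ]] [[ 0.0332 -0.0294  0.0013]]
outer R [[ 0.6225 -0.1545  0.106 ]] [[0.0332 0.0249 0.0013]]
inner R [[ 0.6228 -0.1682  0.106 ]] [[0.0195 0.0255 0.0013]]
-0.011 rear top [[ 0.0439 -0.0008 -0.026 ]]
-0.011 rear bottom [[ 0.0432 -0.0008  0.004 ]]
-0.0187 rear top [[ 0.0455 -0.0008 -0.0337]]
-0.0187 rear bottom [[ 0.0445 -0.0008 -0.0037]]
side: rear centre, flange centre, centre [[294.7652 181.1753]
 [279.7044 163.8553]]
side: rear centre, flange centre, centre [[294.7173 178.2196]
 [279.6003 161.0081]]
```

View pics/s5c.png

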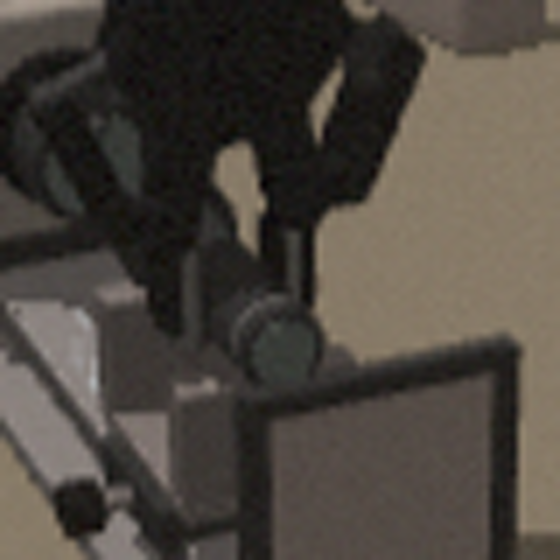

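The rear face centre is at (295.4, 179.3) in the side image, so the axis is about 15.5 mm behind the TCP. That puts the lens some 12 mm above the seat, where the flange (radius 22 mm) passes inside the V opening, so no contact was felt. I'll back off, go lower and slide again.

```bash
python3 -m handwheel '[{"translation":[-0.005,0,0],"angular":[0,0,0],"hand":1},{"translation":[-0.005,0,0],"angular":[0,0,0],"hand":1},{"translation":[0,0,0],"angular":[0,0,0],"hand":1},{"translation":[0,0,0.002],"angular":[0,0,0],"hand":1},{"translation":[0,0,0.002],"angular":[0,0,0],"hand":1},{"translation":[0,0,0.002],"angular":[0,0,0],"hand":1},{"translation":[0,0,0.001],"angular":[0,0,0],"hand":1},{"translation":[0,0,0],"angular":[0,0,0],"hand":1},{"translation":[0,0,0],"angular":[0,0,0],"hand":1}]'
python3 -m handwheel '[{"translation":[0.001,0,0],"angular":[0,0,0],"hand":1},{"translation":[0.001,0,0],"angular":[0,0,0],"hand":1},{"translation":[0.001,0,0],"angular":[0,0,0],"hand":1},{"translation":[0,0,0],"angular":[0,0,0],"hand":1},{"translation":[0,0,0],"angular":[0,0,0],"hand":1}]'
python3 -m handwheel '[{"translation":[0.001,0,0],"angular":[0,0,0],"hand":1},{"translation":[0,0,0],"angular":[0,0,0],"hand":1},{"translation":[0,0,0],"angular":[0,0,0],"hand":1}]'
python3 -m handwheel '[{"translation":[0.001,0,0],"angular":[0,0,0],"hand":1},{"translation":[0,0,0],"angular":[0,0,0],"hand":1},{"translation":[0,0,0],"angular":[0,0,0],"hand":1}]'
python3 -m handwheel '[{"translation":[0.001,0,0],"angular":[0,0,0],"hand":1},{"translation":[0,0,0],"angular":[0,0,0],"hand":1},{"translation":[0,0,0],"angular":[0,0,0],"hand":1}]'
```

```text
clock: 13.2
position: [0.5967, -0.1971, 0.1001]
ee_rot: [-0.0, 0.714, 0.7, -0.0]
contact_force: [-0.1, -0.3, -1.1]
width: 0.0282
gripper_force: 59.4
clock: 13.62
position: [0.5968, -0.1942, 0.1004]
ee_rot: [0.0, 0.714, 0.7, 0.0]
contact_force: [0.6, 0.3, -1.9]
width: 0.0277
gripper_force: 59.4
clock: 13.87
position: [0.5968, -0.1933, 0.1003]
ee_rot: [0.0, 0.715, 0.7, -0.0]
contact_force: [-0.8, 0.1, -2.3]
width: 0.0281
gripper_force: 59.4
clock: 14.12
position: [0.5969, -0.1931, 0.1003]
ee_rot: [0.001, 0.714, 0.7, -0.0]
contact_force: [-0.6, -3.0, -1.6]
width: 0.0283
gripper_force: 59.3
clock: 14.37
position: [0.5969, -0.1931, 0.1002]
ee_rot: [0.001, 0.714, 0.7, -0.001]
contact_force: [-1.0, -6.2, -2.7]
width: 0.0283
gripper_force: 59.2
```

The shoulder made contact at TCP y = -0.1931, as predicted. I'll ease the axial push and lower gently into the V.

```bash
python3 -m handwheel '[{"translation":[-0.0015,0,0],"angular":[0,0,0],"hand":1},{"translation":[0,0,0.001],"angular":[0,0,0],"hand":1},{"translation":[0,0,0.001],"angular":[0,0,0],"hand":1},{"translation":[0,0,0.001],"angular":[0,0,0],"hand":1},{"translation":[0,0,0],"angular":[0,0,0],"hand":1},{"translation":[0,0,0],"angular":[0,0,0],"hand":1}]'
python3 -m handwheel '[{"translation":[0,0,0.001],"angular":[0,0,0],"hand":1},{"translation":[0,0,0.001],"angular":[0,0,0],"hand":1},{"translation":[0,0,0],"angular":[0,0,0],"hand":1},{"translation":[0,0,0],"angular":[0,0,0],"hand":1}]'
python3 -m handwheel '[{"translation":[0,0,0.001],"angular":[0,0,0],"hand":1},{"translation":[0,0,0.001],"angular":[0,0,0],"hand":1},{"translation":[0,0,0],"angular":[0,0,0],"hand":1},{"translation":[0,0,0],"angular":[0,0,0],"hand":1}]'
```

```text
clock: 14.87
position: [0.5971, -0.1931, 0.0975]
ee_rot: [0.0, 0.714, 0.7, -0.0]
contact_force: [0.5, -3.6, -0.7]
width: 0.0283
gripper_force: 59.4
clock: 15.2
position: [0.597, -0.193, 0.096]
ee_rot: [0.001, 0.714, 0.7, 0.0]
contact_force: [-0.3, -3.3, 4.0]
width: 0.028
gripper_force: 60.2
clock: 15.53
position: [0.597, -0.193, 0.0958]
ee_rot: [0.001, 0.714, 0.7, 0.0]
contact_force: [-3.6, -2.6, 13.5]
width: 0.0284
gripper_force: 61.2
```

```bash
python3 -m handwheel '[{"translation":[0,-0.0008,0.001],"angular":[0,0,0],"hand":1},{"translation":[0,0,0.001],"angular":[0,0,0],"hand":1},{"translation":[0,0,0],"angular":[0,0,0],"hand":1},{"translation":[0,0,0],"angular":[0,0,0],"hand":1},{"translation":[0,0,0],"angular":[0,0,0],"hand":1}]'
python3 - <<'E'
from h import *
s=manip.get_state(); im=manip.get_image("wrist")[:,:,::-1]; cv2.imwrite("pics/w6.png",im)
print(s["position"],s["contact_force"],s["moment"],rot(s["ee_rot"]).as_matrix())
cv2.imwrite("pics/c6.png",cv2.resize(im[160:280,240:400],(800,600),interpolation=cv2.INTER_CUBIC))
E
```

```text
clock: 15.95
position: [0.597, -0.193, 0.0956]
ee_rot: [0.002, 0.715, 0.7, 0.001]
contact_force: [-5.6, -0.7, 20.5]
width: 0.0278
gripper_force: 62.0
[ 0.59697646 -0.19299266  0.09563393] [-5.56098051 -0.66107351 20.49983804] [-0.3588592   0.76054052 -0.111464  ] [[ 0.02111264  0.99976876  0.00408448]
 [ 0.99977569 -0.02110557 -0.00176566]
 [-0.00167904  0.00412084 -0.9999901 ]]
```

View pics/c6.png

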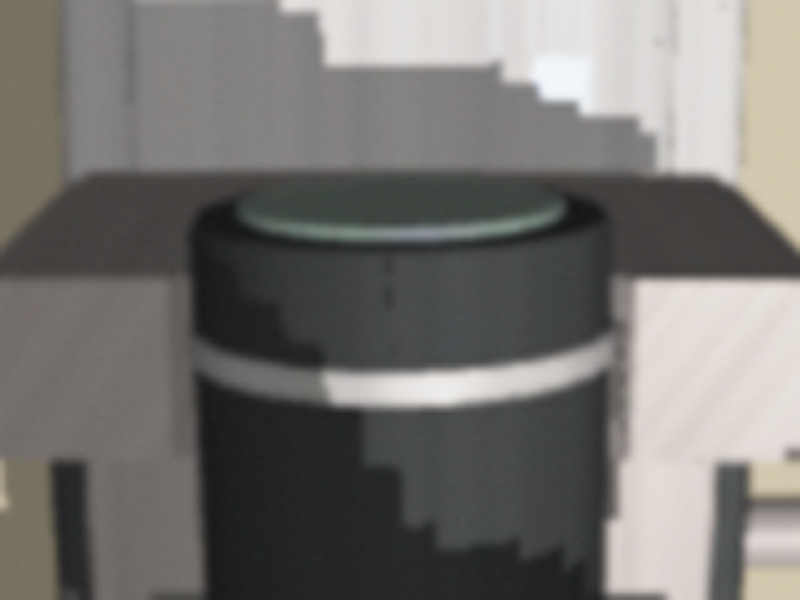

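The crop shows the lens seated symmetrically between the cheeks, its rear slightly overhanging the far face as it should. One small lateral trim to even the faces, then I'll check that it holds.

```bash
python3 -m handwheel '[{"translation":[0.0005,-0.0012,0],"angular":[0,0,0],"hand":1},{"translation":[0,0,0],"angular":[0,0,0],"hand":1},{"translation":[0,0,0],"angular":[0,0,0],"hand":1},{"translation":[0,0,0],"angular":[0,0,0],"hand":1},{"translation":[0,0,0],"angular":[0,0,0],"hand":1},{"translation":[0,0,0],"angular":[0,0,0],"hand":1}]'
```

```text
clock: 16.5
position: [0.5969, -0.1931, 0.0956]
ee_rot: [0.003, 0.715, 0.7, 0.001]
contact_force: [-3.7, -2.2, 18.2]
width: 0.0284
gripper_force: 61.3
```

Steady: 18 N down with a small lateral load, so each face carries roughly 10-15 N, and the shoulder is at the contact position.

```bash
python3 -c "
from rig import manip
print(manip.sign_off())"
```

```text
the job is handed in; nothing more can be done
None
```

The relay lens is in the V-block, flange toward the lamp and shoulder touching the end face, held pressed down at about 18 N; I handed it in at 16.5 s of the 38 s allowed, and no verdict came back.

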